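Raise the window of the optics hood to the pointer

ROBOT

A 6-joint arm with a two-finger parallel gripper is mounted at the origin on the work surface. World frame = base frame: x ahead of the robot, y to its left, z up, the work surface at z = 0. Lengths are in m, angles in rad, forces in N, time in s.
With the tool pointing down it reaches from about 0.275 to 0.85 m from the base axis. Payload 19 kg.
Tool frame: the origin (TCP) lies at the very end of the fingers, on their centre line; the grasp point (between the pads) lies 19 mm behind it; z points along the fingers, y is the direction in which the jaws open and shut (so a half turn about z gives the same grasp; the last joint's range is limited). The gripper opens to 85 mm and grips with 20 to 120 N. Pads are 22 mm wide; open, the fingers measure 114 mm over their backs; the gripper's body (76 mm by 85 mm) begins 54 mm behind the grasp point. The pads swing forward as they close: fully open they stand 13 mm farther back than shut.
Start: joints at [-1.382, 0.15, 1.437, -0, 1.554, -0.134], TCP at [0.182, -0.545, 0.231] pointing down, gripper open.
Joint ranges: [-2.8, 2.8], [-0.68, 2.1], [0.12, 2.68], [-1.39, 4.53], [0.16, 2.79], [-2.81, 2.81]. Speed limits (rad/s): [1.89, 1.89, 2.22, 3.01, 3.01, 3.01].

INTERFACE

Orientations are given as a 3x3 rotation matrix whose columns are the frame's x, y, z axes.
In Python, from cell import env gives the robot as it stands.
- The arm moves only by the tool drive_tool, never from a script. Its argument "deltas" is a list of rows, each an object of numbers: "wx", "wy", "wz": the turn, a rotation vector about the world's x, y, z in degrees; "x", "y", "z": the shift along the world's x, y, z in mm; "jaw": the opening, from 0 (shut) to 1 (fully open). In form: [{"wx": .., "wy": .., "wz": .., "x": .., "y": .., "z": .., "jaw": ..}, ...]. A call has 1 to 8 rows; each row is the pose to reach, as a shift and turn from the pose commanded when the call began; what a row does not reach only later rows make up. A row lasts 1/10 s, in which the tool goes at most 50 mm and 8.59 degrees, less where a joint would pass 70% of its speed; a pose out of reach is approached as far as the arm can. A call with a gripper value outside its range is refused whole. The fingers move at their own pace and stop on an object; "squeeze" is the grip in N (left out, the last holds). Time passes only in rows, so rows that repeat a pose let the fingers close. It gives the time, the measured TCP pose, the force and the opening at its end, in the units of the state.
- env.sense(): the state, without advancing time (a new reading comes with each control period).
- env.snapshot(name): name is "scene" or "top" or "wrist"; returns the picture (480x640x3 uint8, red, green, blue); there is no depth.
- env.camera_info(name): a dict with "fx", "fy", "cx", "cy" (pixels), "pose" (4x4, takes a point from camera to world coordinates). Camera axes: x right, y down, z forward; pixel columns grow to the right and rows downward; lengths in m; the calibration is good to about 2 mm. A picture is of the moment at which its call begins: read the wrist's pose just before it. camera_info takes no time and is no camera call; for the wrist camera it gives the pose at the moment of the call.
- env.job_done(): hands the job in, once; it reports no verdict.
Trained networks look in the newest picture that a camera, given by its name, has taken for a name from the list of things; names that differ only in an ending like _2 or _b are one class to them, and where a whole thing is asked for, a point or a joint stands for the part that bears it (a point fixed in the world has none). Each returns a list of dicts, best first, with "confidence" (0 to 1); they miss things now and then, are a little off and sometimes report something else, mostly with a low value. They report only what shows in the picture. A call takes as long as a camera call.
- env.search_frame(camera, name): "at" ([x, y, z] in m, in world coordinates, good to about 4 mm: the middle of the surface that is visible of it).
The state is a dict: "time": time; "joints": joint angles; "qvel": joint speeds; "tau": joint torques, N m; "tcp_pos": TCP position; "ee_rot": TCP orientation; "force": force on the tool from outside, world axes, zero at the start; "wrist_torque": the same for the moment, N m; "finger_gap": opening from 0.0 (shut) to 1.0 (fully open).
Only numpy, scipy, OpenCV 4.12 (cv2) and the standard library are available. Lean on these libraries where they do the work, as an engineer would, in place of code of your own. Each camera call takes 0.05 s, during which the arm holds its last target.

TASK

With the fingertips beneath the lip of the sloping hood window, push the window up its posts until the lip is level with the black pointer clamped on the post, then take the hand away and leave the window standing there. Push only: do not pinch the lip, and do not shift the pointer or the things lying around.

Things in the scene. Friction and masses are not known exactly. Their poses are not given: they have to be found in the camera images.
- hood: Fixed dust hood, aluminium profiles and clear panels, 430 deep x 470 wide x 365 high. Origin on the bench, mid front edge; x into the hood, y left, z up. Its front leans back 50 degrees from upright between two 30 mm posts (y = +-215) that carry the window. Below the lip is free space, then a fixed flat sill starting 12 mm below the shut lip, its face 4 mm behind the window frame's.
- sash (a joint): Travel of the window up the slope in m: 0 = shut, 0.20 = top stop. The window (clear pane in an aluminium frame, 394 wide, 170 long, about 0.7 kg) is counterweighted: it stays wherever it is left, and about 2 to 4 N along the slope moves it.
- lip (a point): Mid-point of the front edge of the window's lip (half its thickness). The lip is a flange along the window's bottom, 320 mm long (y), 11 thick (z), standing 35 mm out, square to the window. Axes move with the window: z = travel, up the slope (50 degrees from upright); y along the lip; x square into the window, forward and down. Lip's underside at z = -5.5 mm, face of window frame at x = +35 mm.
- lip_pad: The black rubber strip, 3 mm thick, that is the underside of the lip: what the fingers push against. Same axes as lip; the centre of its lower face is 24.5 mm in -x from the origin.
- lip_top: The steel strip, 3 mm thick, that is the upper face of the lip. Same axes and origin as lip_pad; its upper face is at z = +11 mm.
- pointer (a point): Tip of the black cone-shaped pointer on a small black clamp on the left (+y) post, pointing along -y at the end of the lip's path, 8 mm clear of it. Axes as lip. The window is right when lip and this point agree along their z. The pointer resists about 25 N but must not be shifted.
- lens_post: Bystander: lens in a black round mount on a steel post with a disc foot, 106 mm high, 44 mm across; loose. Origin under its foot.
- screw_box: Bystander: open cardboard box of screws, 90 x 70 x 45 high; loose. Origin under its centre.
- driver: Bystander: screwdriver with a red handle lying on the bench, about 200 long; loose. Origin underneath, x along it towards the tip.

How it is judged:
By the outcome, as a careful person would: the job done as asked, in the order asked, and still so for the second after the job is handed in, with the robot touching nothing.
It also fails if it takes over 40 s, if anything falls off the work surface, if the arm or the gripper's body presses on something with over 40 N, if the wrist force passes 120 N, or if a joint passes its speed limit or range.

## Working session

There is one attempt and no reset: what is moved stays moved. The work goes in short steps, Python scripts to look and compute and a tool call to move; the robot and the scene stay as the last step left them, time stands still between calls to the robot, and variables do not carry over. Pictures are saved under pics/ and viewed, and the job is handed in when it is done.

Besides the shell and the picture viewer there is one more tool, called after ">>>" as name([rows], argument=value, ...), one row to a line, values as JSON. drive_tool: Moves the arm, as the interface text tells. Its arguments: {"type":"object","properties":{"deltas":{"type":"array","items":{"type":"object","properties":{"wx":{"type":"number"},"wy":{"type":"number"},"wz":{"type":"number"},"x":{"type":"number"},"y":{"type":"number"},"z":{"type":"number"},"jaw":{"type":"number"}}}},"squeeze":{"type":"number"}},"required":["deltas"]}

```bash
mkdir -p pics; ls
python3 - <<'E'
from cell import env
import cv2
s=env.sense();print(s)
for n in("scene","top","wrist"):
    im=env.snapshot(n);cv2.imwrite(f"pics/{n}0.png",im[:,:,::-1])
    ci=env.camera_info(n);print(n,ci)
    for k in ("lip","lip_pad","lip_top","pointer","hood","lens_post","screw_box","driver"):
        if n=="wrist":continue
        try:
            r=env.search_frame(n,k);print(n,k,[(q['at'],q['confidence']) for q in r[:3]])
        except Exception as e: print(k,e)
print(env.sense()['time'])
E
```

```text
pics
{'time': 0.0, 'joints': array([-1.38198516e+00,  1.50928887e-01,  1.43798238e+00,  3.73243925e-05,
        1.55378156e+00, -1.34002292e-01]), 'qvel': array([ 0.00060745, -0.00063019,  0.00165436, -0.00018518,  0.00107139,
       -0.00041093]), 'tau': array([ 2.34596373e-03, -7.13052392e+01, -5.70864987e+01, -4.06050242e-05,
        8.41806846e-03,  2.24402619e-06]), 'tcp_pos': array([ 0.18235954, -0.54507912,  0.2307322 ]), 'ee_rot': array([[ 9.48346865e-01,  3.17235237e-01, -1.69836784e-04],
       [ 3.17235229e-01, -9.48346259e-01,  1.08762322e-03],
       [ 1.83968331e-04, -1.08532228e-03, -9.99999394e-01]]), 'force': array([ 0.06140754, -0.23476859, -0.02954689]), 'wrist_torque': array([-0.05505785, -0.00044696,  0.05572291]), 'finger_gap': 0.9955664132213558}
scene {'fx': 559.3935900300174, 'fy': 559.3935900300174, 'cx': 320.0751815736861, 'cy': 241.87268697103158, 'pose': array([[ 0.87409035,  0.27692253, -0.39909894,  0.96178872],
       [ 0.48551525, -0.47178789,  0.73599669, -0.83325066],
       [ 0.01552402, -0.83709623, -0.54683536,  0.74850036],
       [ 0.        , 
[... 1074 characters left out ...]
op pointer [([0.644, 0.1956, 0.2184], 0.85)]
top hood [([0.7004, -0.0114, 0.2235], 0.97)]
top lens_post [([0.5316, 0.2739, 0.0046], 0.63)]
top screw_box [([0.3444, -0.1837, 0.0139], 0.77)]
top driver [([0.5471, -0.3209, 0.0216], 0.94)]
wrist {'fx': 347.60752906697536, 'fy': 347.60752906697536, 'cx': 320.25842917398927, 'cy': 239.4592451027759, 'pose': array([[ 3.18491130e-01, -9.14722100e-01, -2.48690330e-01,
         2.45111744e-01],
       [-9.47925757e-01, -3.07445619e-01, -8.31501717e-02,
        -5.25870187e-01],
       [-3.99452758e-04,  2.62222561e-01, -9.65007341e-01,
         3.74103157e-01],
       [ 0.00000000e+00,  0.00000000e+00,  0.00000000e+00,
         1.00000000e+00]])}
0.95
```

View pics/scene0.png

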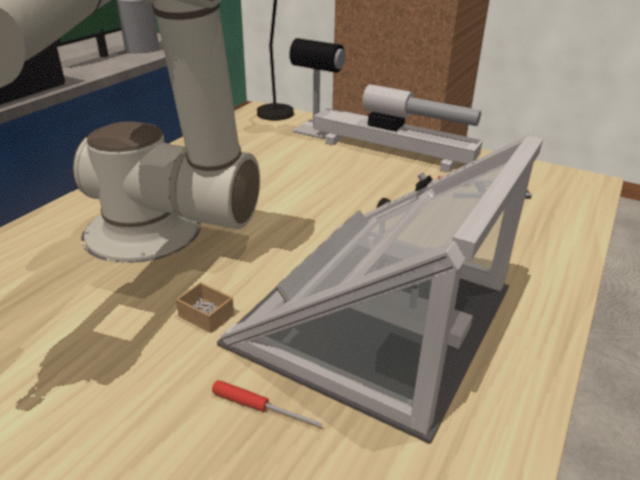

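View pics/top0.png

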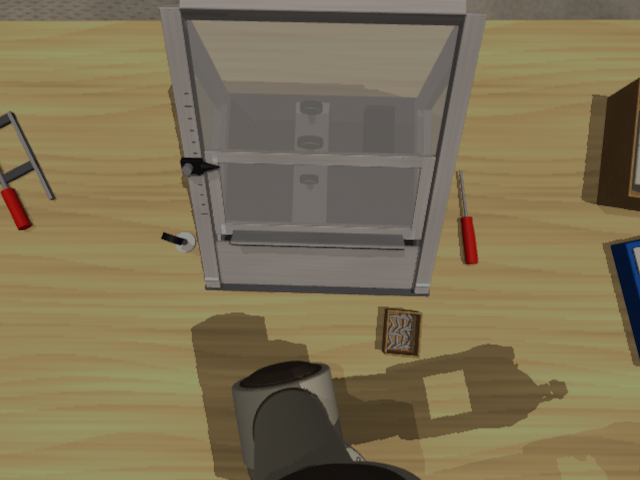

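Run:
```python
import cv2
im=cv2.imread('pics/top0.png');c=im[140:300,160:450];cv2.imwrite('pics/z1.png',cv2.resize(c,None,fx=2.75,fy=2.75,interpolation=cv2.INTER_CUBIC))
im=cv2.imread('pics/scene0.png');c=im[130:360,210:460];cv2.imwrite('pics/z2.png',cv2.resize(c,None,fx=2.6,fy=2.6,interpolation=cv2.INTER_CUBIC))
```

```text
(no output)
```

View pics/z1.png

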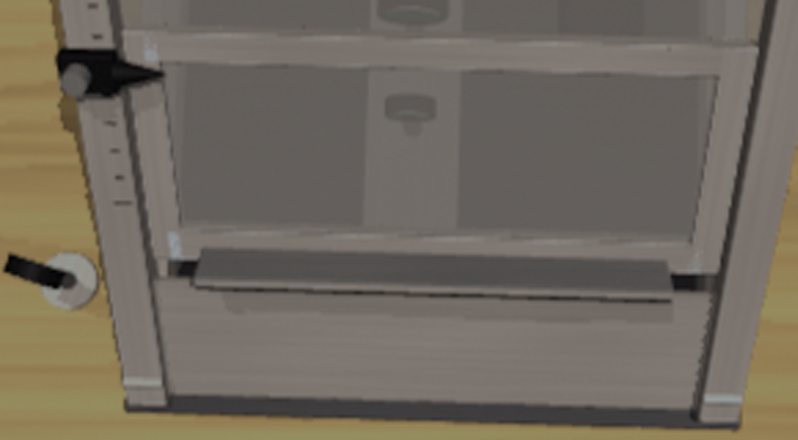

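View pics/z2.png

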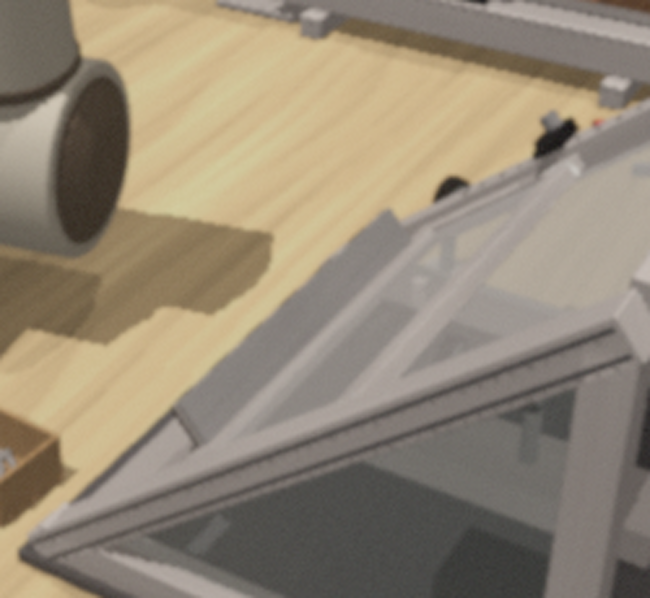

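```bash
cat > h.py <<'E'
import numpy as np
from scipy.optimize import least_squares
CI={'top':dict(f=443.145,c=(317.252,237.932),T=np.array([[ 0.0042698 , -0.99598296,  0.08944109,  0.4573799 ],[-0.99994288, -0.00337614,  0.0101405 , -0.01723781],[-0.0097978 , -0.08947928, -0.99594049,  0.9464243 ],[0,0,0,1]])),
'scene':dict(f=559.3936,c=(320.075,241.873),T=np.array([[ 0.87409035,  0.27692253, -0.39909894,  0.96178872],[ 0.48551525, -0.47178789,  0.73599669, -0.83325066],[ 0.01552402, -0.83709623, -0.54683536,  0.74850036],[0,0,0,1]]))}
def proj(P,cam,f=None,c=None,T=None):
    if cam: f,c,T=CI[cam]['f'],CI[cam]['c'],CI[cam]['T']
    q=T[:3,:3].T@(np.asarray(P)-T[:3,3]); return np.array(c)+f*q[:2]/q[2]
S50,C50=np.sin(np.radians(50)),np.cos(np.radians(50))
def axes(yaw):
    c,s=np.cos(yaw),np.sin(yaw); R=np.array([[c,-s,0],[s,c,0],[0,0,1]])
    return R@np.array([C50,0,-S50]),R@np.array([0,1,0]),R@np.array([S50,0,C50])
E
python3 - <<'E'
from h import *
z=lambda a,b:np.array([160+(a+.5)/2.75-.5,140+(b+.5)/2.75-.5])
z2=lambda a,b:np.array([210+(a+.5)/2.6-.5,130+(b+.5)/2.6-.5])
# params: hood x,y,yaw ; lip centre in hood frame x,z
def res(p,out=False):
    x,y,yaw,lx,lz=p; X,Y,Z=axes(yaw); H=np.array([x,y,0]); Xh=np.array([np.cos(yaw),np.sin(yaw),0])
    L=H+Xh*lx+np.array([0,0,lz])
    r=[]
    for P,uv,cam in [(H+Y*.235,z(126,409),'top'),(H-Y*.235,z(738,428),'top'),
        (H-Y*.235,z2(22,552),'scene'),
        (L+Y*.16+Z*.0055,z(195,285),'top'),(L-Y*.16+Z*.0055,z(670,298-6),'top'),
        (L-Y*.16+Z*.0055,z2(176,408),'scene'),(L+Y*.16+Z*.0055,z2(389,210),'scene')]:
        r.append(proj(P,cam)-uv)
    return np.array(r) if out else np.ravel(r)
s=least_squares(res,[.45,0,0.03,.08,.12]);print(s.x,np.degrees(s.x[2]));print(res(s.x,1).round(1))
x,y,yaw,lx,lz=s.x;X,Y,Z=axes(yaw)
L=np.array([x,y,0])+np.array([np.cos(yaw),np.sin(yaw),0])*lx+[0,0,lz];print('lip',L,'Z',Z,'X',X,'Y',Y)
for P in([.6461,.1987,.219],[.644,.1956,.2184],[.6487,.1994,.2201]):
    d=np.array(P)-L;print(d@X,d@Y,d@Z)
# pointer tip from top ray assuming Xlip
from scipy.optimize import brentq
for xo in(0,.01,.02,.03):
    r=least_squares(lambda q:proj(L+X*xo+Y*q[0]+Z*q[1],'top')-z(165,75),[.168,.15]);print(xo,r.x)
E
```

```text
[ 0.42710405 -0.00449973 -0.02443332  0.08749349  0.12578652] -1.3999261492554795
[[-0.3  0.4]
 [-1.4 -0. ]
 [-1.2  3.5]
 [-0.8 -1.3]
 [-0.6  0.9]
 [ 0.1 -0.3]
 [-0.6  0.4]]
lip [ 0.51457142 -0.00663728  0.12578652] Z [ 0.7658158  -0.01871515  0.64278761] X [ 0.64259575 -0.01570387 -0.76604444] Y [0.02443089 0.99970152 0.        ]
0.009889446064026391 0.20848934920107295 0.15680021968258412
0.009048303658951012 0.20533896961697262 0.154864350903336
0.010706553418677947 0.20925266057892006 0.1594853065175717
0 [0.16189074 0.1579412 ]
0.01 [0.16450466 0.15304131]
0.02 [0.16711857 0.14814143]
0.03 [0.16973249 0.14324154]
```

```bash
cat >> h.py <<'E'
from scipy.spatial.transform import Rotation as Ro
L=np.array([0.51457,-0.00664,0.12579]);yaw=-0.02443
X,Y,Z=axes(yaw); RT=np.column_stack([Z,-Y,X])
def lipframe(p): d=np.asarray(p)-L; return np.array([d@X,d@Y,d@Z])*1000
def delta(s,x,y,z):
    P=L+(X*x+Y*y+Z*z)/1000
    return (P-s['tcp_pos'])*1000, Ro.from_matrix(RT@s['ee_rot'].T).as_rotvec(degrees=True)
E
python3 - <<'E'
from h import *
from cell import env
s=env.sense();print(delta(s,-70,0,-50),lipframe(s['tcp_pos']))
E
```

```text
(array([248.91313938, 540.65875067, -83.98071936]), array([  5.96713812, -39.74963094, -19.08086901])) [-285.7942194  -546.57776253 -176.52273013]
```

>>> drive_tool([
  {"x":20,"y":45,"z":0,"wx":0.8,"wy":-5,"wz":-2.4,"jaw":0},
  {"x":40,"y":85,"wx":1.6,"wy":-10,"wz":-4.8,"jaw":0},
  {"x":60,"y":125,"wx":2.4,"wy":-15,"wz":-7.2,"jaw":0},
  {"x":80,"y":165,"wx":3.2,"wy":-20,"wz":-9.6,"jaw":0},
  {"x":100,"y":205,"wx":4,"wy":-25,"wz":-12,"jaw":0},
  {"x":120,"y":245,"wx":4.5,"wy":-30,"wz":-14.4,"jaw":0},
  {"x":140,"y":285,"wx":5.2,"wy":-35,"wz":-16.8,"jaw":0},
  {"x":155,"y":325,"wx":6,"wy":-39.7,"wz":-19.1,"jaw":0},
])

```text
validation failed for argument at $.de...
```

Run:
```python
from h import *
from cell import env
s=env.sense();print(delta(s,-70,0,-50),lipframe(s['tcp_pos']),s['joints'],s['time'])
```

```text
(array([248.91313938, 540.65875067, -83.98071936]), array([  5.96713812, -39.74963094, -19.08086901])) [-285.7942194  -546.57776253 -176.52273013] [-1.38197177e+00  1.50501355e-01  1.43742277e+00 -1.83413952e-05
  1.55380568e+00 -1.33996135e-01] 0.95
```

>>> drive_tool([
  {"wx":0.8,"wy":-5.0,"wz":-2.4,"x":20,"y":45,"z":0,"jaw":0},
  {"wx":1.6,"wy":-10,"wz":-4.8,"x":40,"y":85,"z":0,"jaw":0},
  {"wx":2.4,"wy":-15,"wz":-7.2,"x":60,"y":125,"z":0,"jaw":0},
  {"wx":3.2,"wy":-20,"wz":-9.6,"x":80,"y":165,"z":0,"jaw":0},
  {"wx":4,"wy":-25,"wz":-12,"x":100,"y":205,"z":0,"jaw":0},
  {"wx":4.5,"wy":-30,"wz":-14.4,"x":120,"y":245,"z":0,"jaw":0},
  {"wx":5.2,"wy":-35,"wz":-16.8,"x":140,"y":285,"z":0,"jaw":0},
  {"wx":6,"wy":-39.7,"wz":-19.1,"x":155,"y":325,"z":0,"jaw":0},
])

```text
time: 1.75
tcp_pos: [0.338, -0.2188, 0.2313]
ee_rot: [[0.764, -0.026, 0.645], [-0.021, -1.0, -0.016], [0.645, -0.002, -0.764]]
force: [-0.1, -0.1, 1.0]
finger_gap: 0.004
```

Run:
```python
from h import *
from cell import env
s=env.sense();print(delta(s,-70,0,-50),lipframe(s['tcp_pos']),s['joints'],s['time'],s['tcp_pos'])
```

```text
(array([ 93.2499913 , 214.23501948, -83.98780951]), array([-0.08166096,  0.17129073,  0.10361919])) [-190.89658541 -216.44896296  -63.41710358] [-1.33606638 -0.57349748  2.17149398  0.687466    1.38366155  0.1847343 ] 1.75 [ 0.33804751 -0.21884027  0.23126154]
```

>>> drive_tool([
  {"x":30,"y":35,"z":0},
  {"x":55,"y":75,"z":0},
  {"x":75,"y":115,"z":-10},
  {"x":90,"y":155,"z":-30},
  {"x":93,"y":190,"z":-50},
  {"x":93,"y":214,"z":-70},
  {"x":93,"y":214,"z":-84},
  {"x":93,"y":214,"z":-84},
])

```text
validation failed for argument at $.de...
```

Run:
```python
from h import *
from cell import env
import cv2
s=env.sense();print(delta(s,-70,0,-50),lipframe(s['tcp_pos']),s['joints'],s['time'],s['force'])
im=env.snapshot('wrist');cv2.imwrite('pics/w1.png',im[:,:,::-1])
for k in('lip','lip_top','lip_pad','pointer'):
    print(k,[(lipframe(q['at']).round(1),q['confidence']) for q in env.search_frame('wrist',k)[:3]])
im=env.snapshot('scene');cv2.imwrite('pics/s1.png',im[:,:,::-1])
```

```text
(array([ 93.2499913 , 214.23501948, -83.98780951]), array([-0.08166096,  0.17129073,  0.10361919])) [-190.89658541 -216.44896296  -63.41710358] [-1.33606638 -0.57349748  2.17149398  0.687466    1.38366155  0.1847343 ] 1.75 [-0.10057461 -0.12203584  0.99079385]
lip [(array([ 33.9, -50.5,  66.6]), 0.66)]
lip_top [(array([ -3.7, -41.3,  10.6]), 0.7)]
lip_pad [(array([ -3.5, -47.5,   2.5]), 0.82)]
pointer []
```

View pics/w1.png

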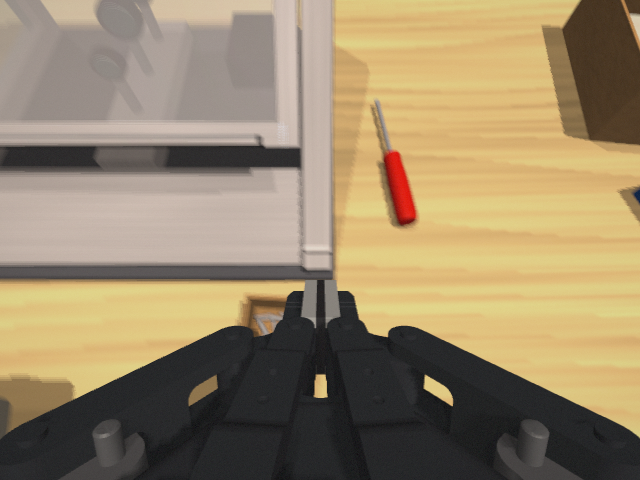

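View pics/s1.png

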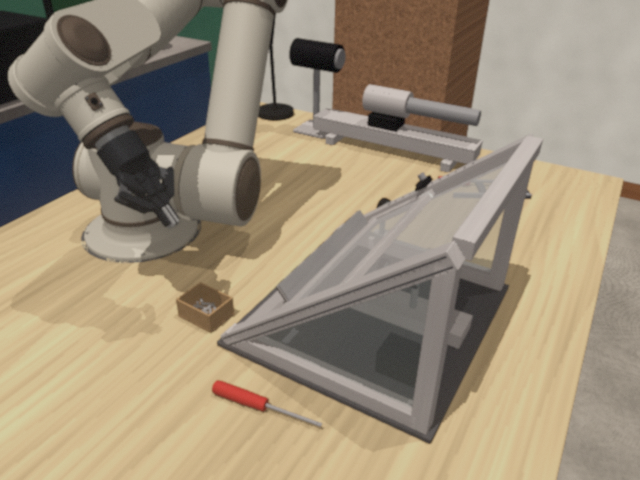

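>>> drive_tool([
  {"wx":0,"wy":0,"wz":0,"x":30,"y":35,"z":0,"jaw":0},
  {"wx":0,"wy":0,"wz":0,"x":55,"y":75,"z":0,"jaw":0},
  {"wx":0,"wy":0,"wz":0,"x":75,"y":115,"z":-10,"jaw":0},
  {"wx":0,"wy":0,"wz":0,"x":90,"y":155,"z":-30,"jaw":0},
  {"wx":0,"wy":0,"wz":0,"x":93,"y":190,"z":-50,"jaw":0},
  {"wx":0,"wy":0,"wz":0,"x":93,"y":214,"z":-70,"jaw":0},
  {"wx":0,"wy":0,"wz":0,"x":93,"y":214,"z":-84,"jaw":0},
  {"wx":0,"wy":0,"wz":0,"x":93,"y":214,"z":-84,"jaw":0},
])

```text
time: 2.85
tcp_pos: [0.4303, -0.004, 0.145]
ee_rot: [[0.768, -0.021, 0.64], [-0.017, -1.0, -0.013], [0.64, -0.001, -0.768]]
force: [-0.2, -0.7, 0.3]
finger_gap: 0.0
```

Run:
```python
from h import *
from cell import env
import cv2
s=env.sense();print(delta(s,-70,0,-50),lipframe(s['tcp_pos']),s['joints'],s['time'],s['force'])
im=env.snapshot('wrist');cv2.imwrite('pics/w2.png',im[:,:,::-1])
for k in('lip','lip_top','pointer'):
    print(k,[(lipframe(q['at']).round(1),q['confidence']) for q in env.search_frame('wrist',k)[:3]])
im=env.snapshot('scene');cv2.imwrite('pics/s2.png',im[:,:,::-1])
import pickle;pickle.dump(env.camera_info('wrist'),open('w2.pkl','wb'))
```

```text
(array([ 0.99790021, -0.5652125 ,  2.28979907]), array([-0.07853367, -0.21430846, -0.17534913])) [-68.89603345   0.54066757 -52.24663887] [-0.34976795 -0.59175202  2.35377473  0.31354345  0.7371281   1.07986525] 2.85 [-0.17072745 -0.6815496   0.26167833]
lip [(array([36.5, -0.3, 54.4]), 0.67)]
lip_top [(array([-0. , 12.7,  8.3]), 0.93)]
pointer []
```

View pics/w2.png

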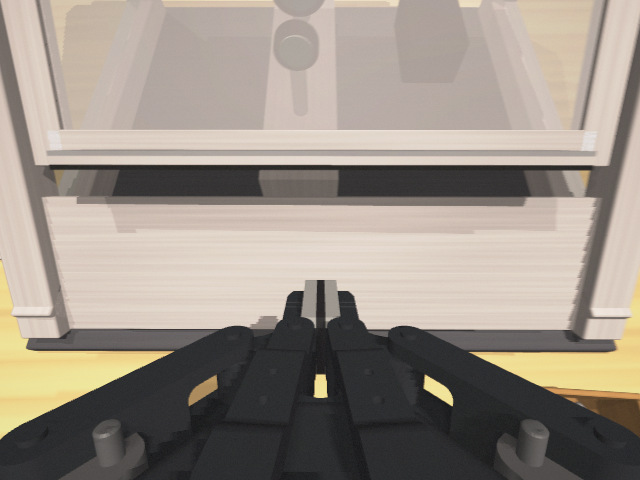

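View pics/s2.png

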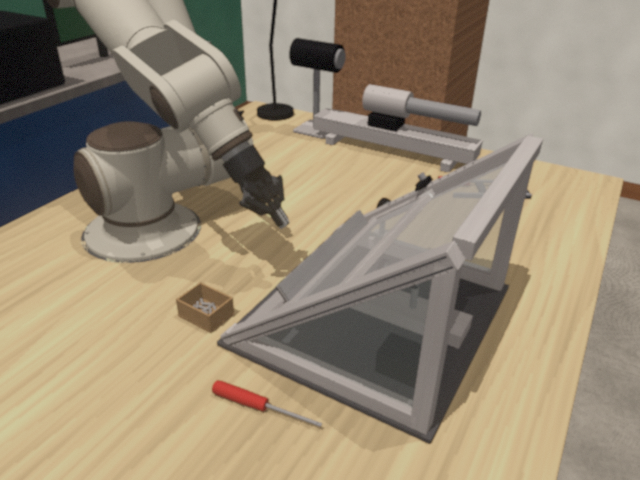

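Run:
```python
from h import *
import pickle,cv2
ci=pickle.load(open('w2.pkl','rb'));im=cv2.imread('pics/w2.png')
for x in(0,35):
  for y in(-160,160):
    for z in(-5.5,5.5):
      P=L+(X*x+Y*y+Z*z)/1000
      uv=proj(P,None,ci['fx'],(ci['cx'],ci['cy']),ci['pose']);print(x,y,z,uv.round(0))
print(lipframe(ci['pose'][:3,3]))
c=im[120:215,40:610];cv2.imwrite('pics/z3.png',cv2.resize(c,None,fx=1.4,fy=3))
```

```text
0 -160 -5.5 [576. 183.]
0 -160 5.5 [580. 164.]
0 160 -5.5 [ 52. 182.]
0 160 5.5 [ 48. 164.]
35 -160 -5.5 [541. 177.]
35 -160 5.5 [544. 161.]
35 160 -5.5 [ 89. 177.]
35 160 5.5 [ 86. 161.]
[-213.56092516   -4.21315015   16.76036338]
```

View pics/z3.png

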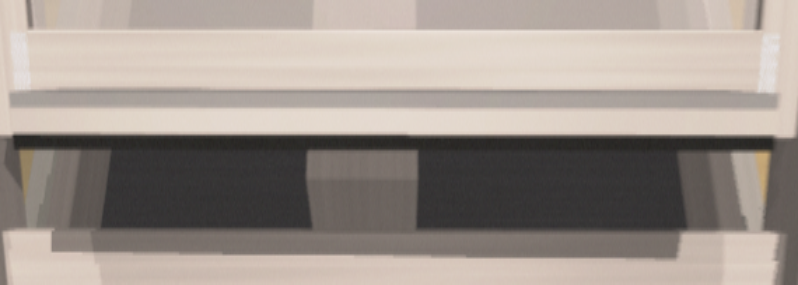

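Run:
```python
from h import *
import cv2,pickle
a=cv2.imread('pics/scene0.png')[210:310,270:380];a=cv2.resize(a,None,fx=6,fy=6,interpolation=cv2.INTER_CUBIC);cv2.imwrite('pics/z4.png',a)
```

```text
(no output)
```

View pics/z4.png

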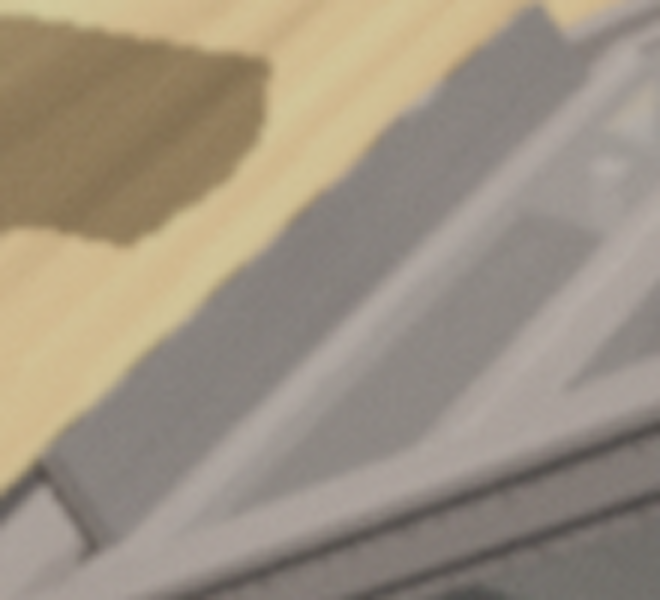

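Run:
```python
from h import *
import pickle
ci=pickle.load(open('w2.pkl','rb'))
z=lambda a,b:np.array([160+(a+.5)/2.75-.5,140+(b+.5)/2.75-.5])
z3=lambda a,b:np.array([40+(a+.5)/1.4-.5,120+(b+.5)/3-.5])
z4=lambda a,b:np.array([270+(a+.5)/6-.5,210+(b+.5)/6-.5])
pr=lambda P,c: proj(P,c) if c!='w' else proj(P,None,ci['fx'],(ci['cx'],ci['cy']),ci['pose'])
obs=[(1,5.5,z(195,285),'top'),(-1,5.5,z(670,291),'top'),(1,-5.5,z(195,291),'top'),(-1,-5.5,z(671,300),'top'),
 (1,5.5,z4(540,5),'scene'),(-1,5.5,z4(48,455),'scene'),
 (1,5.5,z3(10,91),'w'),(-1,5.5,z3(778,93),'w'),(1,-5.5,z3(13,148),'w'),(-1,-5.5,z3(773,149),'w')]
def run(cams):
    o=[q for q in obs if q[3] in cams]
    def res(p):
        Xa,Ya,Za=axes(p[3]);return np.ravel([pr(p[:3]+Ya*.16*s+Za*h/1000,c)-uv for s,h,uv,c in o])
    r=least_squares(res,[*L,yaw]);print(cams,r.x.round(4),lipframe(r.x[:3]).round(1));print(res(r.x).reshape(-1,2).round(1).tolist())
run(['top','scene']);run(['w','top']);run(['w','scene']);run(['w']);run(['w','top','scene'])
```

```text
['top', 'scene'] [ 0.5162 -0.0082  0.1291 -0.0169] [-1.4 -1.6  3.4]
[[-0.4, -1.7], [0.6, -0.4], [0.3, 0.9], [-0.5, 1.2], [-1.0, -0.5], [0.8, 0.4]]
['w', 'top'] [ 0.5175 -0.0107  0.1346 -0.0243] [-4.8 -4.   8. ]
[[0.4, -3.3], [2.5, -0.6], [1.0, -0.6], [1.4, 0.9], [-1.4, 0.4], [-0.1, -0.2], [0.3, 0.6], [-0.4, 0.4]]
['w', 'scene'] [ 0.5178 -0.0109  0.1344 -0.0253] [-4.4 -4.2  8.1]
[[-0.2, -1.7], [0.0, -1.1], [-0.5, -0.1], [0.0, -0.3], [1.2, 0.1], [-0.3, 0.3]]
['w'] [ 0.5177 -0.0109  0.1346 -0.0254] [-4.6 -4.1  8.1]
[[-0.8, -0.1], [0.2, -0.3], [0.9, 0.1], [-0.2, 0.3]]
['w', 'top', 'scene'] [ 0.5176 -0.0107  0.1344 -0.0243] [-4.6 -4.   8. ]
[[0.5, -3.4], [2.5, -0.7], [1.0, -0.7], [1.4, 0.9], [-0.3, -1.8], [0.0, -1.2], [-1.1, 0.5], [-0.2, -0.2], [0.6, 0.7], [-0.6, 0.4]]
```

```bash
sed -i 's/^L=np.array.*/L=np.array([0.5172,-0.0100,0.1335]);yaw=-0.0243/' h.py
python3 - <<'E'
from h import *
from cell import env
s=env.sense();print(s['time'],lipframe(s['tcp_pos']));print(delta(s,-20,0,-38));print(delta(s,24,0,-36));print(delta(s,24,0,-24))
print(X,Z)
E
```

```text
3.1 [-66.52350847   0.80217431 -56.81868986]
(array([ 44.28811186,  -1.8788242 , -23.54265446]), array([-0.02459174, -0.05464313,  0.03340511]))
(array([ 74.09405336,  -2.60325118, -55.96303474]), array([-0.02459174, -0.05464313,  0.03340511]))
(array([ 83.28387276,  -2.82660775, -48.24958342]), array([-0.02459174, -0.05464313,  0.03340511]))
[ 0.64259784 -0.0156182  -0.76604444] [ 0.76581828 -0.01861305  0.64278761]
```

>>> drive_tool([
  {"wx":0,"wy":0,"wz":0,"x":22,"y":-1,"z":-12,"jaw":0},
  {"wx":0,"wy":0,"wz":0,"x":44,"y":-2,"z":-23.5,"jaw":0},
  {"wx":0,"wy":0,"wz":0,"x":59,"y":-2,"z":-40,"jaw":0},
  {"wx":0,"wy":0,"wz":0,"x":74,"y":-2.5,"z":-56,"jaw":0},
  {"wx":0,"wy":0,"wz":0,"x":74,"y":-2.5,"z":-56,"jaw":0},
  {"wx":0,"wy":0,"wz":0,"x":74,"y":-2.5,"z":-56,"jaw":0},
])

```text
time: 3.7
tcp_pos: [0.5045, -0.01, 0.0915]
ee_rot: [[0.767, -0.026, 0.641], [-0.021, -1.0, -0.016], [0.642, -0.001, -0.767]]
force: [-0.5, -0.4, -0.2]
finger_gap: 0.001
```

Run:
```python
from h import *
from cell import env
import cv2
s=env.sense();print(s['time'],lipframe(s['tcp_pos']),s['force']);print(delta(s,24,0,-16.5))
cv2.imwrite('pics/w3.png',env.snapshot('wrist')[:,:,::-1])
cv2.imwrite('pics/s3.png',cv2.resize(env.snapshot('scene')[130:360,150:460,::-1],None,fx=2.5,fy=2.5))
```

```text
3.7 [ 24.02832689  -0.26569556 -36.71723849] [-0.49631336 -0.43459365 -0.19376334]
(array([15.47098384, -0.1102449 , 13.01709006]), array([-0.05363088, -0.09089671,  0.10742505]))
```

View pics/w3.png

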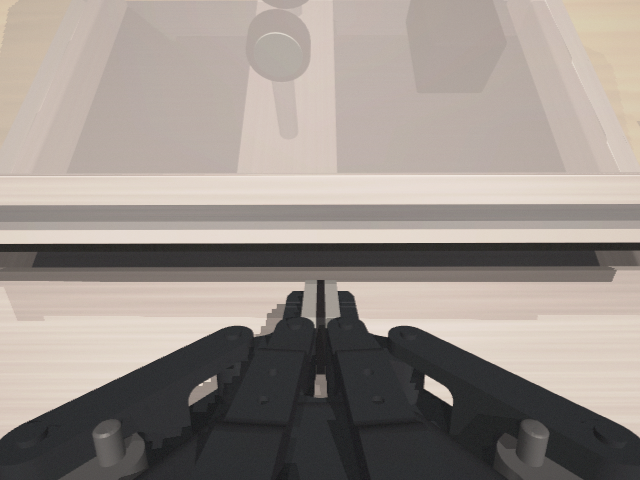

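View pics/s3.png

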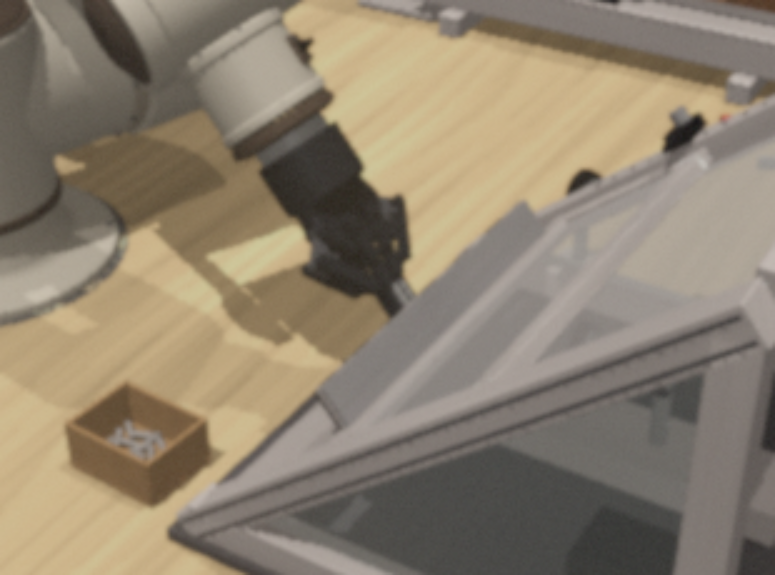

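>>> drive_tool([
  {"wx":0,"wy":0,"wz":0,"x":6,"y":0,"z":5,"jaw":0},
  {"wx":0,"wy":0,"wz":0,"x":11.5,"y":-0.3,"z":9.6,"jaw":0},
  {"wx":0,"wy":0,"wz":0,"x":15.3,"y":-0.4,"z":12.9,"jaw":0},
  {"wx":0,"wy":0,"wz":0,"x":19.1,"y":-0.5,"z":16.1,"jaw":0},
  {"wx":0,"wy":0,"wz":0,"x":23,"y":-0.6,"z":19.3,"jaw":0},
  {"wx":0,"wy":0,"wz":0,"x":23,"y":-0.6,"z":19.3,"jaw":0},
])

```text
time: 4.4
tcp_pos: [0.528, -0.0094, 0.1111]
ee_rot: [[0.766, -0.024, 0.643], [-0.019, -1.0, -0.015], [0.643, -0.001, -0.766]]
force: [-0.3, -0.0, 0.8]
finger_gap: 0.002
```

Run:
```python
from h import *
from cell import env
import cv2
s=env.sense();print(s['time'],lipframe(s['tcp_pos']),s['force'],[s['force']@a for a in(X,Y,Z)])
cv2.imwrite('pics/w4.png',env.snapshot('wrist')[:,:,::-1])
```

```text
4.4 [24.05079172  0.87839739 -6.11129296] [-0.32773193 -0.02696966  0.78081058] [np.float64(-0.8083142155789527), np.float64(-0.03492480037774463), np.float64(0.2514142465193835)]
```

View pics/w4.png

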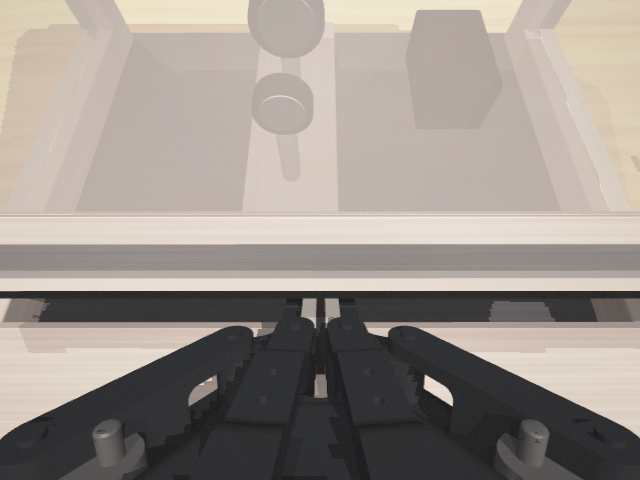

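>>> drive_tool([
  {"wx":0,"wy":0,"wz":0,"x":2.3,"y":0,"z":1.9,"jaw":0},
  {"wx":0,"wy":0,"wz":0,"x":4.6,"y":-0.1,"z":3.9,"jaw":0},
  {"wx":0,"wy":0,"wz":0,"x":6.9,"y":-0.2,"z":5.8,"jaw":0},
  {"wx":0,"wy":0,"wz":0,"x":9.2,"y":-0.2,"z":7.7,"jaw":0},
])

```text
time: 4.85
tcp_pos: [0.5366, -0.0095, 0.1182]
ee_rot: [[0.767, -0.024, 0.642], [-0.019, -1.0, -0.015], [0.642, -0.001, -0.767]]
force: [-1.5, 1.2, -2.0]
finger_gap: 0.0
```

Run:
```python
from h import *
from cell import env
import cv2
s=env.sense();print(s['time'],lipframe(s['tcp_pos']),s['force'],[s['force']@a for a in(X,Y,Z)])
cv2.imwrite('pics/w5.png',env.snapshot('wrist')[:,:,::-1])
```

```text
4.85 [24.17681256  0.97452677  5.06536912] [-1.5074654   1.15237638 -1.95691691] [np.float64(0.5123932663966329), np.float64(1.1154083586226209), np.float64(-2.433775745190598)]
```

View pics/w5.png

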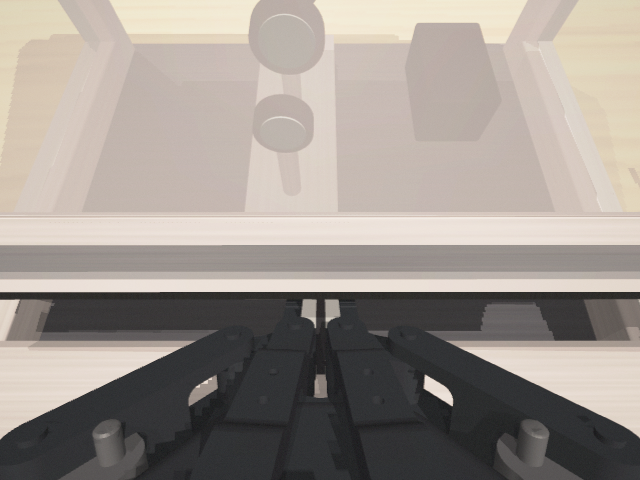

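>>> drive_tool([
  {"wx":0,"wy":0,"wz":0,"x":7.7,"y":-0.2,"z":6.4,"jaw":0},
  {"wx":0,"wy":0,"wz":0,"x":16.9,"y":-0.4,"z":14.1,"jaw":0},
  {"wx":0,"wy":0,"wz":0,"x":26,"y":-0.6,"z":21.9,"jaw":0},
  {"wx":0,"wy":0,"wz":0,"x":35.2,"y":-0.9,"z":29.6,"jaw":0},
  {"wx":0,"wy":0,"wz":0,"x":44.4,"y":-1.1,"z":37.3,"jaw":0},
  {"wx":0,"wy":0,"wz":0,"x":53.6,"y":-1.3,"z":45,"jaw":0},
  {"wx":0,"wy":0,"wz":0,"x":62.8,"y":-1.5,"z":52.7,"jaw":0},
  {"wx":0,"wy":0,"wz":0,"x":69,"y":-1.7,"z":57.9,"jaw":0},
])

```text
time: 5.7
tcp_pos: [0.6066, -0.0113, 0.1771]
ee_rot: [[0.766, -0.025, 0.643], [-0.019, -1.0, -0.015], [0.643, -0.001, -0.766]]
force: [-4.5, 0.6, -0.6]
finger_gap: -0.004
```

Run:
```python
from h import *
from cell import env
import cv2,pickle
s=env.sense();print(s['time'],lipframe(s['tcp_pos']),[s['force']@a for a in(X,Y,Z)])
cv2.imwrite('pics/w6.png',env.snapshot('wrist')[:,:,::-1]);pickle.dump(env.camera_info('wrist'),open('w6.pkl','wb'))
print([(lipframe(q['at']).round(1),q['confidence']) for q in env.search_frame('wrist','pointer')[:3]])
im=env.snapshot('top');cv2.imwrite('pics/t6f.png',im[:,:,::-1])
cv2.imwrite('pics/t6.png',cv2.resize(im[100:300,160:450,::-1],None,fx=2.75,fy=2.75))
for k in('pointer','lip_top'):print([(lipframe(q['at']).round(1),q['confidence']) for q in env.search_frame('top',k)[:3]])
cv2.imwrite('pics/s6.png',env.snapshot('scene')[:,:,::-1])
s=env.sense();print(s['time'],lipframe(s['tcp_pos']),[s['force']@a for a in(X,Y,Z)])
```

```text
5.7 [24.04211235  0.83485509 96.55751277] [np.float64(-2.3937499348348776), np.float64(0.46417594472148904), np.float64(-3.829617213890219)]
[(array([  3.9,   2.4, 112. ]), 0.16)]
[(array([ 14.5, 207.2, 148.8]), 0.62)]
[(array([ 41.1,   0. , 197.9]), 0.75), (array([ 14.5,   1.6, 123.4]), 0.71)]
6.0 [24.09996542  0.82900397 94.93324893] [np.float64(-0.6629752815758441), np.float64(-0.13679594250835558), np.float64(-1.0574334792419704)]
```

View pics/w6.png

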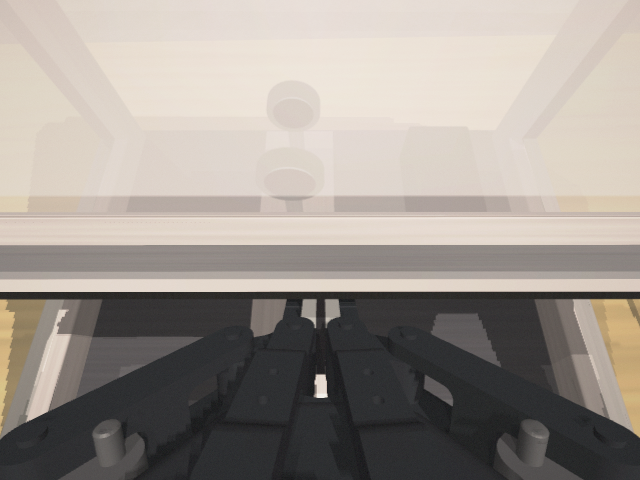

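View pics/t6.png

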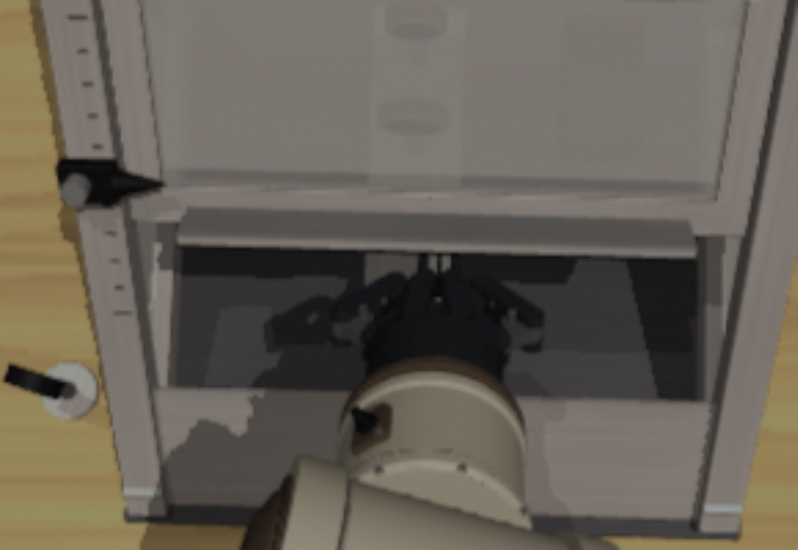

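View pics/s6.png

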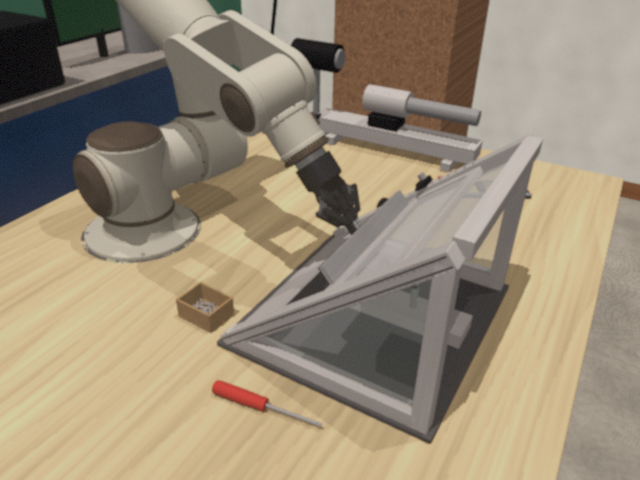

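>>> drive_tool([
  {"wx":0,"wy":0,"wz":0,"x":-9.2,"y":0.2,"z":-7.7,"jaw":0},
  {"wx":0,"wy":0,"wz":0,"x":-35,"y":1,"z":23,"jaw":0},
  {"wx":0,"wy":0,"wz":0,"x":-67,"y":1.6,"z":61,"jaw":0},
  {"wx":0,"wy":0,"wz":0,"x":-64,"y":50,"z":61,"jaw":0},
  {"wx":0,"wy":0,"wz":0,"x":-64,"y":90,"z":61,"jaw":0},
  {"wx":0,"wy":0,"wz":0,"x":-64,"y":112,"z":61,"jaw":0},
  {"wx":0,"wy":0,"wz":0,"x":-64,"y":112,"z":61,"jaw":0},
  {"wx":0,"wy":0,"wz":0,"x":-64,"y":112,"z":61,"jaw":0},
])

```text
time: 6.8
tcp_pos: [0.5409, 0.1012, 0.2364]
ee_rot: [[0.767, -0.023, 0.641], [-0.018, -1.0, -0.014], [0.642, -0.0, -0.767]]
force: [0.1, -0.3, 0.6]
finger_gap: 0.003
```

```bash
cat >> h.py <<'E'
def shot(tag,names=('pointer','lip_top')):
    from cell import env
    import cv2,pickle
    s=env.sense();print(s['time'],lipframe(s['tcp_pos']).round(1),s['joints'].round(2),s['force'].round(1))
    ci=env.camera_info('wrist');im=env.snapshot('wrist');cv2.imwrite(f'pics/{tag}.png',im[:,:,::-1]);pickle.dump(ci,open(tag+'.pkl','wb'))
    print('cam',lipframe(ci['pose'][:3,3]))
    for k in names: print(k,[(lipframe(q['at']).round(1),q['confidence']) for q in env.search_frame('wrist',k)[:3]])
E
python3 -c "
from h import *
shot('w7')"
```

```text
6.8 [-65.4 111.8  82.2] [ 0.09 -0.31  2.   -0.1   0.76  1.73] [ 0.1 -0.3  0.6]
cam [-208.18074539  109.94360637  148.83062722]
pointer [(array([ 10.9, 215.5, 143.2]), 0.58)]
lip_top [(array([  4.3,  40.2, 122.1]), 0.59)]
```

View pics/w7.png

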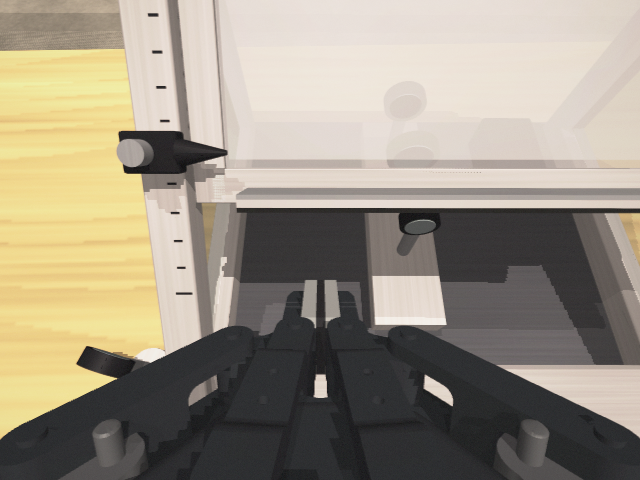

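>>> drive_tool([
  {"wx":0,"wy":0,"wz":0,"x":19,"y":-0.5,"z":16,"jaw":0},
  {"wx":0,"wy":0,"wz":0,"x":38,"y":-1,"z":32,"jaw":0},
  {"wx":0,"wy":0,"wz":0,"x":38,"y":-1,"z":32,"jaw":0},
  {"wx":0,"wy":0,"wz":0,"x":38,"y":-1,"z":32,"jaw":0},
])

```text
time: 7.35
tcp_pos: [0.5794, 0.0988, 0.2685]
ee_rot: [[0.767, -0.026, 0.641], [-0.02, -1.0, -0.016], [0.642, -0.001, -0.767]]
force: [0.6, 1.1, 0.1]
finger_gap: -0.0
```

```bash
python3 -c "
from h import *
shot('w8')
import cv2
a=cv2.imread('pics/w7.png')[135:225,180:300];b=cv2.imread('pics/w8.png')[210:310,180:300]
cv2.imwrite('pics/z7.png',cv2.resize(a,None,fx=6,fy=6,interpolation=cv2.INTER_CUBIC))
cv2.imwrite('pics/z8.png',cv2.resize(b,None,fx=6,fy=6,interpolation=cv2.INTER_CUBIC))
"
```

```text
7.35 [-65.1 110.3 132.4] [ 0.07 -0.24  1.89 -0.09  0.8   1.71] [0.6 1.1 0.1]
cam [-207.95095117  108.57676234  199.036564  ]
pointer [(array([ 13.8, 215.4, 142. ]), 0.95)]
lip_top [(array([ 16. ,  33.8, 120.7]), 0.66), (array([  0. ,  24.2, 112.8]), 0.46)]
```

View pics/w8.png

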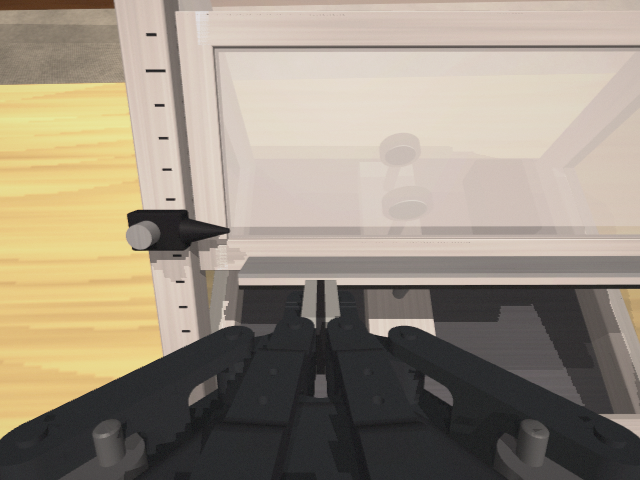

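View pics/z7.png

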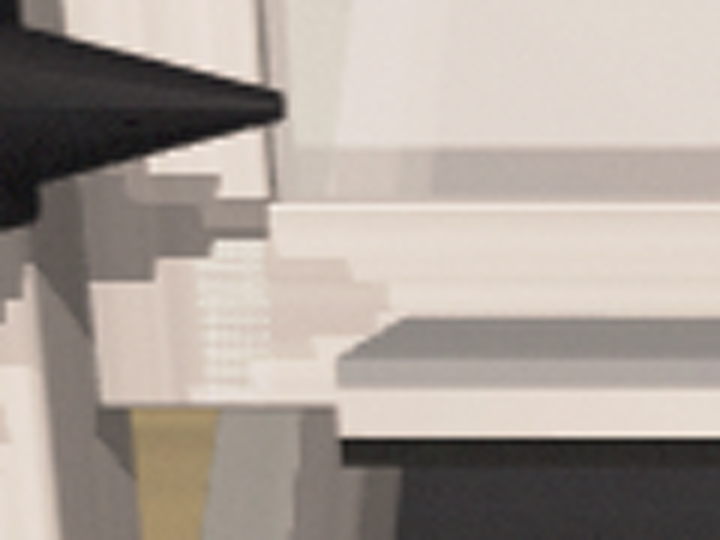

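View pics/z8.png

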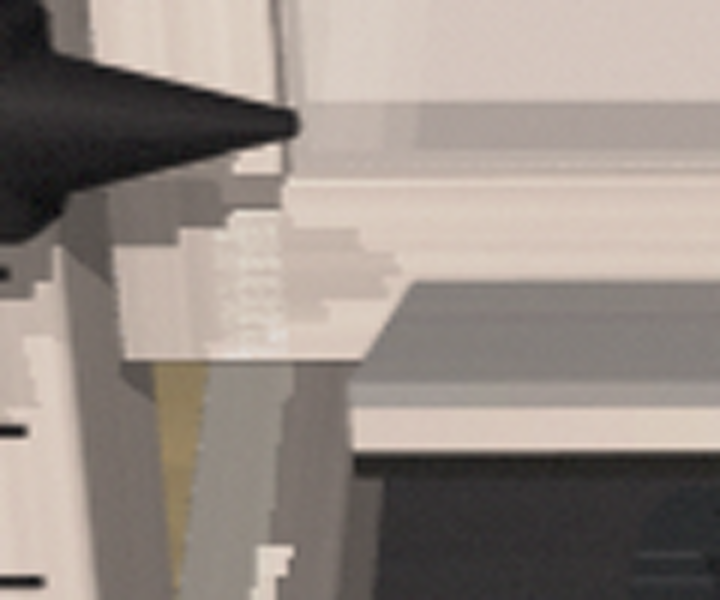

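```bash
cat > tri.py <<'E'
from h import *
import pickle
def tri(obs):
    cs=[(pickle.load(open(t+'.pkl','rb')),np.array(uv)) for t,uv in obs]
    f=lambda p:np.ravel([proj(p,None,c['fx'],(c['cx'],c['cy']),c['pose'])-uv for c,uv in cs])
    r=least_squares(f,L+X*.01+Y*.17+Z*.13);return lipframe(r.x),r.fun.round(2)
def zz(o,a,b,k=6): return (o[0]+(a+.5)/k-.5,o[1]+(b+.5)/k-.5)
E
python3 - <<'E'
from tri import *
A=(180,135);B=(180,210)
for n,a,b in(('tip',(285,104),(299,124)),('top',(338,358),(352,381)),('bot',(341,466),(354,474))):
    print(n,tri([('w7',zz(A,*a)),('w8',zz(B,*b))]))
E
```

```text
tip (array([ 15.7876235 , 168.90042018, 144.18147531]), array([-0.13,  0.01,  0.14, -0.01]))
top (array([  0.28095374, 161.13627498, 119.84462548]), array([-0.,  0.,  0., -0.]))
bot (array([  1.59144006, 161.88238831, 108.61478053]), array([-0.07,  0.  ,  0.07, -0.  ]))
```

>>> drive_tool([
  {"wx":0,"wy":0,"wz":0,"x":-10,"y":-30,"z":-8,"jaw":0},
  {"wx":0,"wy":0,"wz":0,"x":-25,"y":-70,"z":-20,"jaw":0},
  {"wx":0,"wy":0,"wz":0,"x":-41,"y":-109,"z":-32,"jaw":0},
  {"wx":0,"wy":0,"wz":0,"x":-41,"y":-109,"z":-32,"jaw":0},
  {"wx":0,"wy":0,"wz":0,"x":-22,"y":-109.5,"z":-55,"jaw":0},
  {"wx":0,"wy":0,"wz":0,"x":-3,"y":-110,"z":-78,"jaw":0},
  {"wx":0,"wy":0,"wz":0,"x":16,"y":-110.4,"z":-100,"jaw":0},
  {"wx":0,"wy":0,"wz":0,"x":16,"y":-110.4,"z":-100,"jaw":0},
])

```text
time: 8.3
tcp_pos: [0.5953, -0.0101, 0.1652]
ee_rot: [[0.77, -0.024, 0.638], [-0.02, -1.0, -0.014], [0.638, -0.002, -0.77]]
force: [0.4, 0.7, 0.2]
finger_gap: -0.002
```

```bash
python3 -c "
from h import *
from cell import env
s=env.sense();print(s['time'],lipframe(s['tcp_pos']),s['force']);print(delta(s,24,0,96),delta(s,24,0,122))"
```

```text
8.3 [25.85380265  1.75632329 80.2005581 ] [0.36412691 0.71250258 0.15869399]
(array([10.86557744, -2.02092748, 11.57578071]), array([-0.11057712, -0.33037868,  0.00152723])) (array([30.77685281, -2.50486672, 28.28825857]), array([-0.11057712, -0.33037868,  0.00152723]))
```

>>> drive_tool([
  {"wx":0,"wy":0,"wz":0,"x":9.2,"y":-0.2,"z":7.7,"jaw":0},
  {"wx":0,"wy":0,"wz":0,"x":13,"y":-0.3,"z":10.9,"jaw":0},
  {"wx":0,"wy":0,"wz":0,"x":16.1,"y":-0.4,"z":13.5,"jaw":0},
  {"wx":0,"wy":0,"wz":0,"x":19.9,"y":-0.5,"z":16.7,"jaw":0},
  {"wx":0,"wy":0,"wz":0,"x":23.7,"y":-0.6,"z":19.9,"jaw":0},
  {"wx":0,"wy":0,"wz":0,"x":26.8,"y":-0.7,"z":22.5,"jaw":0},
  {"wx":0,"wy":0,"wz":0,"x":29.1,"y":-0.7,"z":24.4,"jaw":0},
  {"wx":0,"wy":0,"wz":0,"x":30.6,"y":-0.8,"z":25.7,"jaw":0},
])

```text
time: 9.1
tcp_pos: [0.6264, -0.0115, 0.1951]
ee_rot: [[0.766, -0.025, 0.642], [-0.019, -1.0, -0.015], [0.642, -0.001, -0.766]]
force: [-3.6, 0.3, -0.4]
finger_gap: 0.001
```

```bash
python3 -c "
from h import *
from cell import env
s=env.sense();print(s['time'],lipframe(s['tcp_pos']),[s['force']@a for a in (X,Y,Z)])
shot('w9',())
s=env.sense();print(s['time'],lipframe(s['tcp_pos']),[s['force']@a for a in (X,Y,Z)])
"
```

```text
9.1 [ 23.00821579   1.16167846 123.21086645] [np.float64(-1.9618589948786431), np.float64(0.19034098651191173), np.float64(-3.016950467364996)]
9.1 [ 23.    1.2 123.2] [-0.2  -0.11  1.94  0.19  0.64  1.28] [-3.6  0.3 -0.4]
cam [-119.88198359   -0.60975309  189.71703224]
9.15 [ 23.00484852   1.11042246 123.42316111] [np.float64(0.08194844048862429), np.float64(0.6567300447368172), np.float64(-0.3819456856912347)]
```

View pics/w9.png

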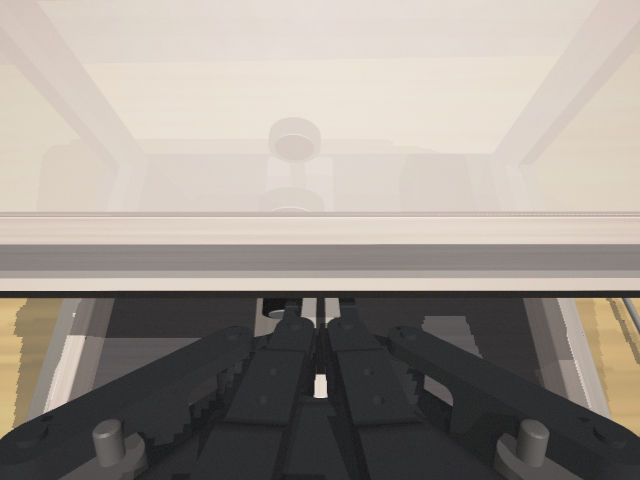

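>>> drive_tool([
  {"wx":0,"wy":0,"wz":0,"x":-9.2,"y":0.2,"z":-7.7,"jaw":0},
  {"wx":0,"wy":0,"wz":0,"x":-35,"y":1,"z":23,"jaw":0},
  {"wx":0,"wy":0,"wz":0,"x":-67,"y":1.6,"z":61,"jaw":0},
  {"wx":0,"wy":0,"wz":0,"x":-64,"y":50,"z":61,"jaw":0},
  {"wx":0,"wy":0,"wz":0,"x":-64,"y":90,"z":61,"jaw":0},
  {"wx":0,"wy":0,"wz":0,"x":-64,"y":112,"z":61,"jaw":0},
  {"wx":0,"wy":0,"wz":0,"x":-64,"y":112,"z":61,"jaw":0},
  {"wx":0,"wy":0,"wz":0,"x":-64,"y":112,"z":61,"jaw":0},
])

```text
time: 9.95
tcp_pos: [0.5617, 0.1009, 0.2553]
ee_rot: [[0.767, -0.023, 0.642], [-0.018, -1.0, -0.014], [0.642, -0.001, -0.767]]
force: [0.2, -0.4, 0.4]
finger_gap: 0.001
```

```bash
python3 -c "
from h import *
shot('w10',())"
```

```text
9.95 [-66.4 112.  110.3] [ 0.08 -0.27  1.94 -0.09  0.78  1.72] [ 0.2 -0.4  0.4]
cam [-209.28973664  110.15899788  176.86167624]
```

>>> drive_tool([
  {"wx":0,"wy":0,"wz":0,"x":-19,"y":0.5,"z":-16,"jaw":0},
  {"wx":0,"wy":0,"wz":0,"x":-38,"y":1,"z":-32,"jaw":0},
  {"wx":0,"wy":0,"wz":0,"x":-38,"y":1,"z":-32,"jaw":0},
  {"wx":0,"wy":0,"wz":0,"x":-38,"y":1,"z":-32,"jaw":0},
])

```text
time: 10.4
tcp_pos: [0.5244, 0.1006, 0.2242]
ee_rot: [[0.766, -0.026, 0.643], [-0.02, -1.0, -0.016], [0.643, -0.001, -0.766]]
force: [1.2, -0.5, 0.3]
finger_gap: 0.0
```

```bash
python3 -c "
from h import *
shot('w11',())
import cv2
a=cv2.imread('pics/w10.png')[165:265,180:300];b=cv2.imread('pics/w11.png')[85:185,180:300]
cv2.imwrite('pics/z10.png',cv2.resize(a,None,fx=6,fy=6,interpolation=cv2.INTER_CUBIC))
cv2.imwrite('pics/z11.png',cv2.resize(b,None,fx=6,fy=6,interpolation=cv2.INTER_CUBIC))
"
```

```text
10.4 [-66.6 110.8  61.8] [ 0.09 -0.34  2.05 -0.11  0.74  1.74] [ 1.2 -0.5  0.3]
cam [-209.5463981   109.07409054  128.1987594 ]
```

View pics/z10.png

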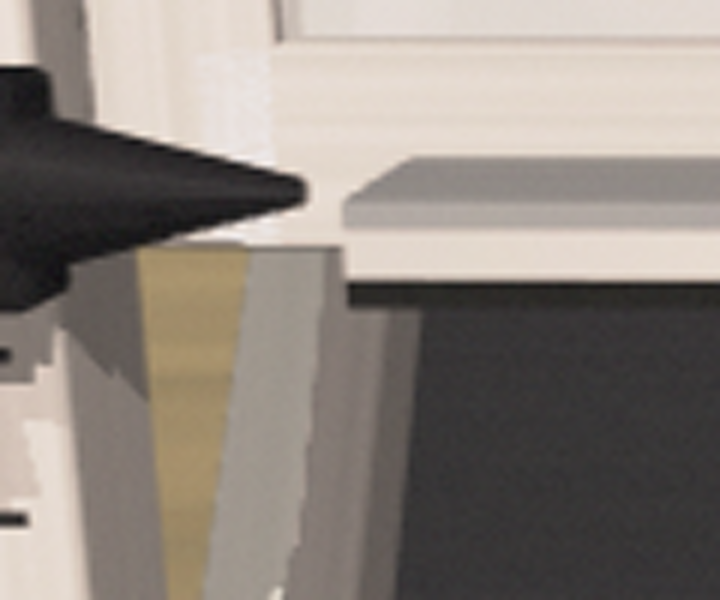

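View pics/z11.png

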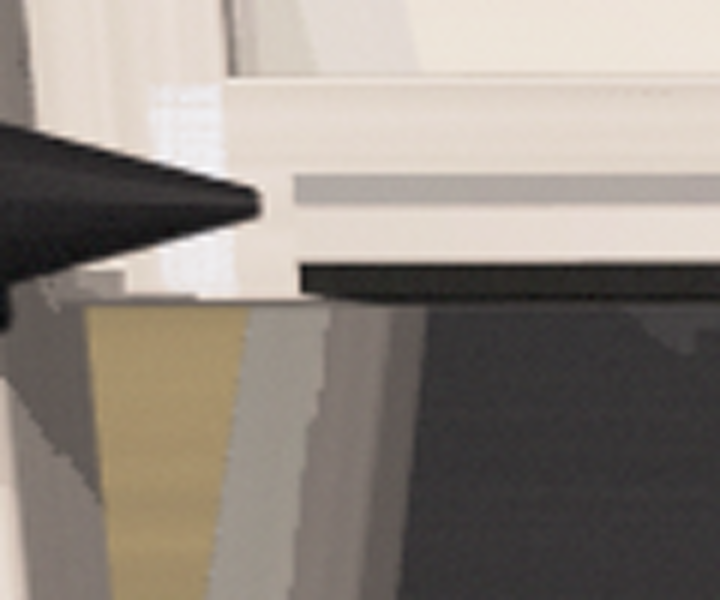

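Run:
```python
from tri import *
A=(180,165);B=(180,85)
for n,a,b in(('tip',(307,190),(261,204)),('top+5.5',(344,203),(294,174)),('+2.5',(345,228),(297,205)),('-2.5',(346,282),(300,264))):
    print(n,tri([('w10',zz(A,*a)),('w11',zz(B,*b))]))
```

```text
tip (array([ 18.07021552, 169.49666079, 144.01685136]), array([-0.08,  0.01,  0.07, -0.01]))
top+5.5 (array([ -0.64362941, 161.10112168, 145.40649612]), array([-0.28,  0.02,  0.26, -0.02]))
+2.5 (array([  0.45158302, 161.34922523, 142.70241965]), array([-0.16,  0.01,  0.15, -0.01]))
-2.5 (array([ -0.30187036, 161.32086124, 137.29843366]), array([-0.02,  0.  ,  0.02, -0.  ]))
```

>>> drive_tool([
  {"wx":0,"wy":0,"wz":0,"x":10,"y":-30,"z":9,"jaw":0},
  {"wx":0,"wy":0,"wz":0,"x":22,"y":-70,"z":20,"jaw":0},
  {"wx":0,"wy":0,"wz":0,"x":32.5,"y":-111,"z":29.6,"jaw":0},
  {"wx":0,"wy":0,"wz":0,"x":32.5,"y":-111,"z":29.6,"jaw":0},
  {"wx":0,"wy":0,"wz":0,"x":61,"y":-111.5,"z":-4.5,"jaw":0},
  {"wx":0,"wy":0,"wz":0,"x":90,"y":-112,"z":-39,"jaw":0},
  {"wx":0,"wy":0,"wz":0,"x":90,"y":-112,"z":-39,"jaw":0},
  {"wx":0,"wy":0,"wz":0,"x":90,"y":-112,"z":-39,"jaw":0},
])

```text
time: 11.25
tcp_pos: [0.6145, -0.0106, 0.1842]
ee_rot: [[0.767, -0.024, 0.641], [-0.019, -1.0, -0.015], [0.641, -0.001, -0.768]]
force: [-0.9, -0.1, 0.8]
finger_gap: -0.001
```

>>> drive_tool([
  {"wx":0,"wy":0,"wz":0,"x":0,"y":0,"z":0,"jaw":0},
  {"wx":0,"wy":0,"wz":0,"x":0,"y":0,"z":0,"jaw":0},
  {"wx":0,"wy":0,"wz":0,"x":0,"y":0,"z":0,"jaw":0},
])

```text
time: 11.55
tcp_pos: [0.6142, -0.0105, 0.1866]
ee_rot: [[0.765, -0.024, 0.644], [-0.019, -1.0, -0.016], [0.644, -0.0, -0.765]]
force: [-0.2, 0.3, -0.2]
finger_gap: -0.001
```

```bash
python3 -c "
from h import *
from cell import env
s=env.sense();print(s['time'],lipframe(s['tcp_pos']),[s['force']@a for a in (X,Y,Z)])
"
```

```text
11.55 [ 21.68913565   1.87714234 108.39080113] [np.float64(0.0060231660416212585), np.float64(0.29171315718920054), np.float64(-0.32386231249683356)]
```

>>> drive_tool([
  {"wx":0,"wy":0,"wz":0,"x":6.1,"y":-0.1,"z":5.1,"jaw":0},
  {"wx":0,"wy":0,"wz":0,"x":10,"y":-0.2,"z":8.4,"jaw":0},
  {"wx":0,"wy":0,"wz":0,"x":11.5,"y":-0.3,"z":9.6,"jaw":0},
  {"wx":0,"wy":0,"wz":0,"x":12.6,"y":-0.3,"z":10.6,"jaw":0},
  {"wx":0,"wy":0,"wz":0,"x":13.4,"y":-0.3,"z":11.3,"jaw":0},
  {"wx":0,"wy":0,"wz":0,"x":14,"y":-0.3,"z":11.7,"jaw":0},
  {"wx":0,"wy":0,"wz":0,"x":14.3,"y":-0.3,"z":12,"jaw":0},
  {"wx":0,"wy":0,"wz":0,"x":14.3,"y":-0.3,"z":12,"jaw":0},
])

```text
time: 12.35
tcp_pos: [0.6284, -0.0107, 0.1966]
ee_rot: [[0.767, -0.025, 0.642], [-0.019, -1.0, -0.015], [0.642, -0.001, -0.767]]
force: [-1.4, -0.0, -2.3]
finger_gap: 0.001
```

```bash
python3 -c "
from h import *
from cell import env
s=env.sense();print(s['time'],lipframe(s['tcp_pos']),[s['force']@a for a in (X,Y,Z)])
"
```

```text
12.35 [ 23.1129768    1.95806868 125.72674919] [np.float64(0.8898176916351628), np.float64(-0.03822783844633641), np.float64(-2.524532285388803)]
```

>>> drive_tool([
  {"wx":0,"wy":0,"wz":0,"x":0.6,"y":0,"z":0.5,"jaw":0},
  {"wx":0,"wy":0,"wz":0,"x":1.2,"y":0,"z":1,"jaw":0},
  {"wx":0,"wy":0,"wz":0,"x":1.4,"y":0,"z":1.2,"jaw":0},
  {"wx":0,"wy":0,"wz":0,"x":1.4,"y":0,"z":1.2,"jaw":0},
])

```text
time: 12.75
tcp_pos: [0.6299, -0.0108, 0.1981]
ee_rot: [[0.766, -0.025, 0.642], [-0.019, -1.0, -0.015], [0.642, -0.001, -0.767]]
force: [-0.8, -0.5, -2.5]
finger_gap: -0.001
```

```bash
python3 -c "
from h import *
from cell import env
s=env.sense();print(s['time'],lipframe(s['tcp_pos']),[s['force']@a for a in (X,Y,Z)])
"
```

```text
12.75 [ 22.98663461   1.97265252 127.82967504] [np.float64(1.4485116098145032), np.float64(-0.48295901792572316), np.float64(-2.230094724573517)]
```

Retreat and measure again.

>>> drive_tool([
  {"wx":0,"wy":0,"wz":0,"x":-9.2,"y":0.2,"z":-7.7,"jaw":0},
  {"wx":0,"wy":0,"wz":0,"x":-35,"y":1,"z":23,"jaw":0},
  {"wx":0,"wy":0,"wz":0,"x":-67,"y":1.6,"z":61,"jaw":0},
  {"wx":0,"wy":0,"wz":0,"x":-64,"y":50,"z":61,"jaw":0},
  {"wx":0,"wy":0,"wz":0,"x":-64,"y":90,"z":61,"jaw":0},
  {"wx":0,"wy":0,"wz":0,"x":-64,"y":112,"z":61,"jaw":0},
  {"wx":0,"wy":0,"wz":0,"x":-64,"y":112,"z":61,"jaw":0},
  {"wx":0,"wy":0,"wz":0,"x":-64,"y":112,"z":61,"jaw":0},
])

```text
time: 13.55
tcp_pos: [0.5655, 0.1017, 0.2588]
ee_rot: [[0.766, -0.023, 0.642], [-0.018, -1.0, -0.014], [0.642, -0.001, -0.766]]
force: [0.9, 0.1, -0.1]
finger_gap: -0.002
```

```bash
python3 -c "
from h import *
shot('w12',())"
```

```text
13.55 [-66.7 112.8 115.5] [ 0.08 -0.27  1.93 -0.09  0.79  1.72] [ 0.9  0.1 -0.1]
cam [-209.61342632  110.99322968  181.9776791 ]
```

>>> drive_tool([
  {"wx":0,"wy":0,"wz":0,"x":-19,"y":0.5,"z":-16,"jaw":0},
  {"wx":0,"wy":0,"wz":0,"x":-38,"y":1,"z":-32,"jaw":0},
  {"wx":0,"wy":0,"wz":0,"x":-38,"y":1,"z":-32,"jaw":0},
  {"wx":0,"wy":0,"wz":0,"x":-38,"y":1,"z":-32,"jaw":0},
])

```text
time: 14.0
tcp_pos: [0.5281, 0.1014, 0.2276]
ee_rot: [[0.766, -0.026, 0.643], [-0.02, -1.0, -0.016], [0.643, -0.001, -0.766]]
force: [1.5, -0.1, -0.1]
finger_gap: -0.001
```

```bash
python3 -c "
from h import *
shot('w13',())
import cv2
a=cv2.imread('pics/w12.png')[165:265,180:300];b=cv2.imread('pics/w13.png')[85:185,180:300]
cv2.imwrite('pics/z12.png',cv2.resize(a,None,fx=6,fy=6,interpolation=cv2.INTER_CUBIC))
cv2.imwrite('pics/z13.png',cv2.resize(b,None,fx=6,fy=6,interpolation=cv2.INTER_CUBIC))
"
```

```text
14.0 [-66.8 111.6  66.8] [ 0.09 -0.33  2.04 -0.11  0.74  1.74] [ 1.5 -0.1 -0.1]
cam [-209.69903554  109.87857955  133.14537403]
```

View pics/z12.png

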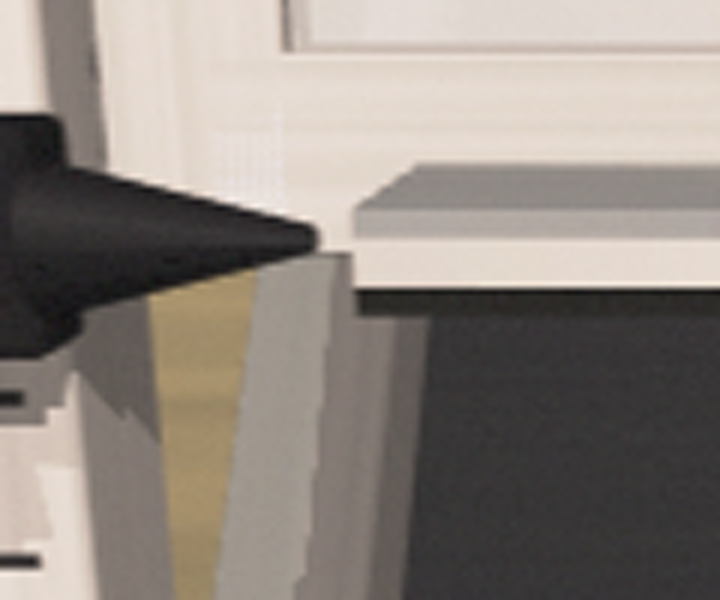

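View pics/z13.png

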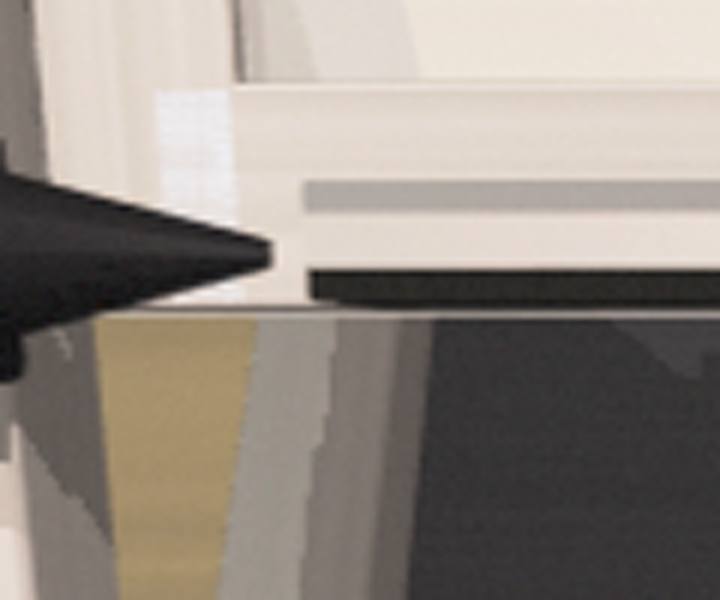

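Run:
```python
from tri import *
A=(180,165);B=(180,85)
for n,a,b in(('tip',(318,238),(273,253)),('top+5.5',(354,209),(303,181)),('+2.5',(354,238),(304,211)),('-2.5',(356,289),(309,270))):
    print(n,tri([('w12',zz(A,*a)),('w13',zz(B,*b))]))
```

```text
tip (array([ 16.86633533, 169.20323985, 144.11890234]), array([ 0.02, -0.  , -0.02,  0.  ]))
top+5.5 (array([  0.23978217, 161.32145268, 149.84554329]), array([-0.36,  0.03,  0.33, -0.03]))
+2.5 (array([ -0.82878543, 161.19351264, 147.06845965]), array([-0.27,  0.02,  0.26, -0.02]))
-2.5 (array([ -0.26619063, 161.32414898, 141.73883836]), array([-0.08,  0.01,  0.08, -0.01]))
```

>>> drive_tool([
  {"wx":0,"wy":0,"wz":0,"x":-20,"y":-20,"z":25,"jaw":0},
  {"wx":0,"wy":0,"wz":0,"x":-40,"y":-40,"z":50,"jaw":0},
  {"wx":0,"wy":0,"wz":0,"x":-40,"y":-40,"z":50,"jaw":0},
  {"wx":0,"wy":0,"wz":0,"x":-40,"y":-40,"z":50,"jaw":0},
])

```text
time: 14.45
tcp_pos: [0.4885, 0.0614, 0.2784]
ee_rot: [[0.765, -0.026, 0.644], [-0.021, -1.0, -0.016], [0.644, -0.001, -0.765]]
force: [-0.4, 1.0, -0.3]
finger_gap: -0.002
```

Run:
```python
from h import *
from cell import env
import cv2
s=env.sense();print(s['time'],s['force'],np.abs(s['qvel']).max())
t=env.snapshot('top')[:,:,::-1];c=env.snapshot('scene')[:,:,::-1]
cv2.imwrite('pics/f.png',cv2.resize(np.hstack([t,c]),(800,300)))
for k in('lens_post','screw_box','driver','pointer'):print(k,[q['at'] for q in env.search_frame('scene',k)[:1]])
```

```text
14.45 [-0.37748079  0.99749465 -0.32974711] 0.03322204762576187
lens_post [[0.5287, 0.2744, 0.103]]
screw_box [[0.3468, -0.1717, 0.0259]]
driver [[0.5556, -0.3304, 0.0203]]
pointer [[0.6467, 0.1946, 0.2183]]
```

View pics/f.png

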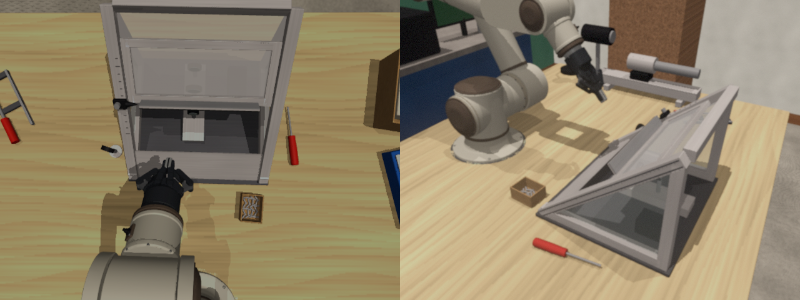

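The window stands level with the pointer, the hand is clear of everything, and the loose things are where they were.

```bash
python3 -c "
from cell import env
print(env.job_done())"
```

```text
the job is handed in; nothing more can be done
None
```

I pushed the window up from below with the fingers shut, in three pushes at mid-lip. I took the hand away between pushes to measure, and handed the job in with the hand clear of everything, at about 14.6 s.

- **Level:** two wrist views after the last push put the lip's mid-line at 144.4 mm and the pointer tip at 144.1 mm along the slope. That is 0.3 mm apart, within the measuring error.
- **Pointer and loose things:** the pointer tip stayed at 144.0 to 144.2 mm in all three measurements. Lens post, screw box and driver were found within about 3 mm of their first positions, which is detector noise.
- **Force:** the highest reading I saw was about 4.5 N, read at the end of a push. I did not log force during the moves.
- **What disagreed:** my first estimate of the lip's position, from the top and scene cameras, was about 1 cm off from what the wrist camera showed. I corrected it before touching the lip, but contact still came about 10 mm farther up the slope than predicted. I set the final height only from wrist views showing the lip and the pointer together.

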